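# Slide the grill's drip tray in until its safety switch just clicks

## Robot

A 7-joint arm with a two-finger parallel gripper is mounted at the origin on a cart in front of the work surface, level with it; the furniture and walls round the work are solid. World frame = base frame: x ahead of the robot, y to its left, z up, the work surface at z = 0. Lengths are in m, angles in rad, forces in N, time in s.
With the tool pointing down it reaches from about 0.425 to 0.875 m from the base axis. Payload 4.7 kg.
Tool frame: the origin (TCP) lies where the fingers leave the gripper's body, on its centre line; the fingertips stand 70 mm ahead of it and the grasp point (between the pads) lies 51 mm ahead of it; z points along the fingers, y is the line along which they close (so a half turn about z gives the same grasp; the last joint's range is limited). The gripper opens to 87 mm and grips with 3 to 60 N. Pads are 19 mm wide; open, the fingers measure 117 mm over their backs; the gripper's body (75 mm by 190 mm) begins 51 mm behind the grasp point.
Start: joints at [1.253, 0.321, -0.07, 1.45, 0.023, 1.371, -0.057], TCP at [0.212, -0.615, 0.292] pointing down, gripper open.
Joint ranges: [-2.86, 2.86], [-0.3, 2.09], [-1.38, 1.24], [0.06, 2.45], [-1.56, 4.7], [0.09, 2.05], [-2.69, 2.69]. Speed limits (rad/s): [2.57, 2.57, 3.14, 3.14, 3.14, 3.14, 3.14].

## Interface

Orientations are given as a rotation vector (axis times angle).
In Python, from bench import ctrl gives the robot as it stands.
- The arm moves only by the tool drive_tool, never from a script. Its argument "motion" is a list of rows, each a list of 3 entries, a list of its own where there are three numbers: the shift along the tool's x, y, z in cm, then the turn, a rotation vector about the tool's x, y, z in degrees, then the opening, from -1 (shut) to 1 (fully open). In form: [[[x, y, z], [ax, ay, az], claw], ...]. A call has 1 to 12 rows; each row shifts and turns the commanded pose from where the row before left it, along the tool's axes as they then stand; what a row does not reach is not made up. A row lasts 1/8 s, in which the tool goes at most 62.5 mm and 10.7 degrees, less where a joint would pass 70% of its speed; a pose out of reach is approached as far as the arm can. A call with a gripper value outside its range is refused whole. The fingers move at their own pace and stop on an object; "force" is the grip in N (left out, the last holds). Time passes only in rows, so rows that do not move let the fingers close. It gives the time, the measured TCP pose, the force, the opening and the grip force at its end, in the units of the state.
- ctrl.get_state(): the state, without advancing time (a new reading comes with each control period).
- ctrl.get_image(name): name is "scene" or "side" or "wrist"; returns the picture (400x640x3 uint8, red, green, blue); there is no depth.
- ctrl.calibration(name): a dict with "K" (3x3 intrinsics, pixels), "distortion" ([k1, k2, p1, p2, k3] as OpenCV has them; the pictures are not rectified), "origin" and "attitude" of the camera in the world; the wrist camera has in their place "tool_from_camera" (4x4, takes a point from camera to tool coordinates, whose origin is the TCP and whose axes are the flange's). Camera axes: x right, y up, looking along -z (the intrinsics and any distortion apply to the point x, -y, -z); pixel columns grow to the right and rows downward; lengths in m; the calibration is good to about 2 mm. A picture is of the moment at which its call begins: read the wrist's pose just before it. calibration takes no time and is no camera call.
- ctrl.close_job(): hands the job in; it is judged then, once.
The state is a dict: "time": time; "joint_positions": joint angles; "qd": joint speeds; "joint_torque": joint torques, N m; "position": TCP position; "tool_rot": TCP orientation; "ft_force": force on the tool from outside, world axes, zero at the start; "torque": the same for the moment, N m; "grip_width": opening from 0.0 (shut) to 1.0 (fully open); "grip_force": force on a finger pad.
Only numpy, scipy, OpenCV 4.12 (cv2) and the standard library are available. Lean on these libraries where they do the work, as an engineer would, in place of code of your own. Each camera call takes 0.05 s, during which the arm holds its last target. There are 200 camera calls.

## Task

Slide the grill's steel drip tray along its base, towards the roller lever switch at the back, until the tray has pressed the roller lever just past its click, and leave it there, resting flat between the rails. Do not push the lever on past its overtravel limit, even for a moment, let only the tray press the switch, and leave the mug, salt shaker, garlic and lemon where they are.

Things in the scene. Friction and masses are not known exactly. Their poses are not given: they have to be found in the camera images.
- grill_base: Fixed low black base of an indoor grill (hot plate off), 310 (x) x 200 (y) mm. Origin on the worktop under its middle; +x is the way the tray slides in. Floor 6 mm thick, x = -150 to +160 mm, front (-x) open. Side rails: inner faces y = +-77.5 mm, 32 mm high, with 38 mm high pins at x = -125 and +145 mm. Back wall at x = 144 mm, 46 mm high. How far back the switch stands varies by 50 mm.
- switch: Fixed roller lever switch on the base's floor behind the tray; grey housing, 29 mm high. Origin on the floor's upper face, midway between the rails, level along x with the lever's upright hinge pin, which is 25 mm to its right (-y); axes as the base. The outer face of the tray's rear wall is at x = -13 mm in this frame when the switch clicks, at -2 mm at the overtravel limit; -7.5 mm is best.
- gauge (a point): Middle of the left one of two small steel gauge blocks that the switch carries just above the rails, 11 mm long along x, 14 mm wide, 45 mm over the worktop at the top. When the tray's rear wall (outer face) is level with the blocks' front faces the switch has just clicked; level with their rear faces it is at the overtravel limit. Half-way between is best.
- roller_lever (a joint): Lever angle, rad: 0 free, grows as the tray presses the roller back (+x). Clicks at 0.20, overtravel limit 0.42, hard stop 0.60; best about 0.30. The 50 mm blade reaches left (+y), free 0.3 rad forward of the base's y axis: the roller goes back 10 mm to the click, 11 mm more to the limit. Spring at the roller 0.3 to 1 N, with no jump to be felt at the click; the tray's friction holds it.
- roller (a point): Centre of the white roller (16 mm diameter, upright axis, 14 mm high) at the end of the lever, 24 mm above the worktop.
- tray_front (a point): Middle of the outer face of the tray's front wall, half-way up (23 mm above the worktop); +x towards its rear. Open steel tray 130 (x) x 150 (y) x 34 mm, walls 3 mm, about 0.8 kg, loose on the base's floor between the rails (2.5 mm play each side). Push on the flat wall; the thin bead near its top is only a look. Sliding takes about 3 to 7 N.
- tray_rear (a point): Middle of the tray's rear wall on its outer face, half-way up; the roller meets this wall. 130 mm behind tray_front along the tray's x axis.
- mug: White mug, 82 x 112 x 94 mm, standing to the right of the base; a bystander. Origin under its middle.
- salt: Salt shaker, 44 mm across, 90 mm high, to the left of the base; a bystander. Origin under its middle.
- garlic: Garlic bulb, 53 mm, to the left of the base; a bystander. Origin under its middle.
- lemon: Lemon, 83 x 58 x 58 mm, to the right of the base; a bystander. Origin under its middle.
There are look-alikes about, which are no part of the job. What is shaped like the part that bears tray_front but orange is not meant.

How it is judged:
By the outcome, as a careful person would: the job done as asked, in the order asked, and still so for the second after the job is handed in, with the robot touching nothing.
It also fails if it takes over 42 s, if anything falls off the work surface, if the arm or the gripper's body presses on something with over 40 N, if the wrist force passes 120 N, or if a joint passes its speed limit or range.

## Working session

There is one attempt and no reset: what is moved stays moved. The work goes in short steps, Python scripts to look and compute and a tool call to move; the robot and the scene stay as the last step left them, time stands still between calls to the robot, and variables do not carry over. Pictures are saved under pics/ and viewed, at most 10 in all, crops included, and the job is handed in when it is done.

Besides the shell and the picture viewer there is one more tool, called after "Request:" by a JSON object that holds its "fn" and its "kwargs". drive_tool: Moves the arm, as the interface text tells. Its arguments: {"type":"object","properties":{"motion":{"type":"array","items":{"type":"array"}},"force":{"type":"number"}},"required":["motion"]}

```bash
mkdir -p pics; python3 - <<'E'
from bench import ctrl
import cv2
s=ctrl.get_state(); print({k:s[k] for k in('time','position','tool_rot','grip_width')})
for n in('scene','side','wrist'):
    im=ctrl.get_image(n); cv2.imwrite(f'pics/{n}0.png',im[:,:,::-1]); print(n,ctrl.calibration(n))
a=cv2.imread('pics/scene0.png');cv2.imwrite('pics/s.png',a)
E
```

```text
{'time': 0.0, 'position': array([ 0.21155578, -0.61415851,  0.29116362]), 'tool_rot': array([-3.09661050e+00, -5.18515923e-01,  6.56412945e-04]), 'grip_width': 1.0000409556461927}
scene {'K': array([[406.2500508 ,   0.        , 326.28513267],
       [  0.        , 406.2500508 , 197.69242013],
       [  0.        ,   0.        ,   1.        ]]), 'distortion': array([-0.07073198,  0.        ,  0.        ,  0.        ,  0.        ]), 'origin': array([0.08105635, 1.01761076, 0.68710561]), 'attitude': array([ 0.33000862, -1.34675345, -2.38999935])}
side {'K': array([[406.55382689,   0.        , 317.28160131],
       [  0.        , 406.55382689, 198.89071718],
       [  0.        ,   0.        ,   1.        ]]), 'distortion': array([-0.02140979,  0.        ,  0.        ,  0.        ,  0.        ]), 'origin': array([0.42495675, 0.99755526, 0.52697034]), 'attitude': array([ 0.10656058, -1.57657013, -2.59830998])}
wrist {'K': array([[297.73467746,   0.        , 321.06475085],
       [  0.        , 297.73467746, 198.99188404],
       [  0.        ,   0.        ,   1.        ]]), 'distortion': array([-0.04076387,  0.        ,  0.        ,  0.        ,  0.        ]), 'tool_from_camera': array([[-2.95743520e-04,  9.65221966e-01,  2.61431576e-01,
         7.19898603e-02],
       [ 9.99999798e-01,  1.38571844e-04,  6.19630098e-04,
        -7.77508967e-04],
       [ 5.61853526e-04,  2.61431706e-01, -9.65221812e-01,
        -9.24854545e-02],
       [ 0.00000000e+00,  0.00000000e+00,  0.00000000e+00,
         1.00000000e+00]])}
```

View pics/scene0.png

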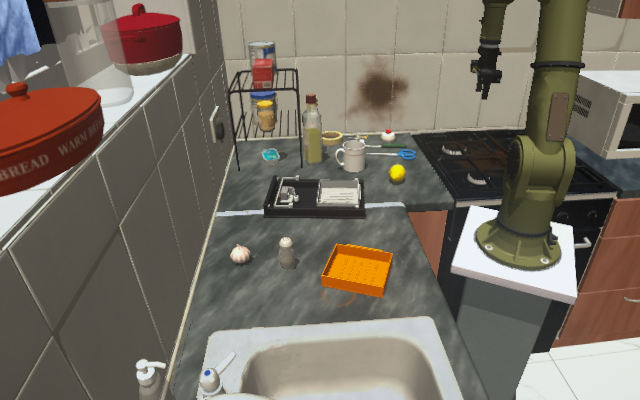

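View pics/side0.png

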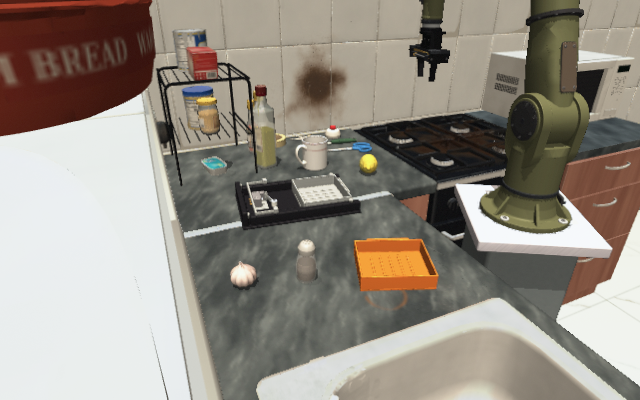

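The steel tray sits in the black base (scene 340,192; side 320,190). The orange one (scene 358,270) is the look-alike and is not meant. I'll check this in an enlarged crop.

```bash
cat > h.py <<'E'
from bench import ctrl
import cv2, numpy as np
from scipy.spatial.transform import Rotation as R
F=np.diag([1.,-1,-1])
def pose(n,s=None):
    c=ctrl.calibration(n)
    if n=='wrist':
        T=np.array(c['tool_from_camera']); Rt=R.from_rotvec(s['tool_rot']).as_matrix()
        return c,Rt@T[:3,3]+s['position'],Rt@T[:3,:3]
    return c,np.array(c['origin']),R.from_rotvec(c['attitude']).as_matrix()
def ray(n,px,z,s=None):
    c,o,A=pose(n,s)
    p=cv2.undistortPoints(np.array(px,float).reshape(-1,1,2),c['K'],c['distortion'])[:,0]
    d=(A@F@np.c_[p,np.ones(len(p))].T).T
    return o+d*((np.asarray(z)-o[2])/d[:,2])[:,None]
def proj(n,P,s=None):
    c,o,A=pose(n,s)
    q=(F@A.T@(np.atleast_2d(P)-o).T).T
    return cv2.projectPoints(q,np.zeros(3),np.zeros(3),c['K'],c['distortion'])[0][:,0]
def crop(src,dst,x0,y0,w,h,k):
    a=cv2.imread(src)[y0:y0+h,x0:x0+w]; cv2.imwrite(dst,cv2.resize(a,None,fx=k,fy=k,interpolation=cv2.INTER_CUBIC))
E
python3 - <<'E'
from h import *
crop('pics/scene0.png','pics/sc1.png',255,165,120,60,6)
crop('pics/side0.png','pics/sd1.png',228,165,140,62,5)
a=cv2.imread('pics/sc1.png');b=cv2.imread('pics/sd1.png')[:235];b=cv2.copyMakeBorder(b,0,0,0,20,0)
cv2.imwrite('pics/c1.png',np.vstack([a,b])) 
E
```

```text
(no output)
```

View pics/c1.png

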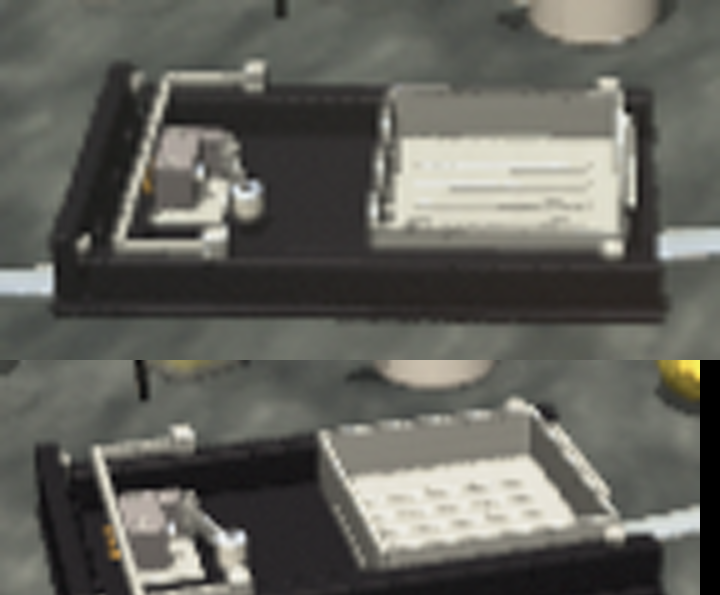

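The crop confirms the steel tray on the black base. In the scene crop the gauge blocks are at (217,232) and (256,66), the roller is at (247,190), and the pins are at (607,82), (613,245), (138,78) and (83,242).

```bash
python3 - <<'E'
from h import *
np.set_printoptions(precision=4,suppress=True)
sc=lambda l:[(255+x/6,165+y/6) for x,y in l]
sd=lambda l:[(228+x/5,165+(y-360)/5) for x,y in l]
print('pins FR FL BR BL',ray('scene',sc([(607,82),(613,245),(138,78),(83,242)]),.037))
print('gauge L R',ray('scene',sc([(217,232),(256,66)]),.045)); 
print('side FR FL gaugeL R',ray('side',sd([(516,405),(616,532),(236,572),(182,432)]),[.037,.037,.045,.045]))
print('tray rear L/R top ,front L',ray('scene',sc([(370,232),(388,90),(622,238)]),.040))
print(ray('side',sd([(372,562),(322,432)]),.040))
for n,p,z in(('scene',[(240,262),(287,268),(352,168),(397,180)],0),('side',[(243,286),(305,278),(315,167),(368,172)],0)):print(ray(n,p,z)[:,:2])
E
```

```text
pins FR FL BR BL [[ 0.5224 -0.1079  0.037 ]
 [ 0.4552  0.0505  0.037 ]
 [ 0.7678 -0.0063  0.037 ]
 [ 0.7011  0.1561  0.037 ]]
gauge L R [[ 0.6366  0.1312  0.045 ]
 [ 0.7053 -0.0328  0.045 ]]
side FR FL gaugeL R [[ 0.5221 -0.1     0.037 ]
 [ 0.4555  0.0563  0.037 ]
 [ 0.6397  0.1346  0.045 ]
 [ 0.7056 -0.0248  0.045 ]]
tray rear L/R top ,front L [[ 0.57    0.093   0.04  ]
 [ 0.6285 -0.0453  0.04  ]
 [ 0.4519  0.047   0.04  ]]
[[ 0.5759  0.1079  0.04  ]
 [ 0.6285 -0.0438  0.04  ]]
[[ 0.6538  0.3777]
 [ 0.5289  0.3466]
 [ 0.5933 -0.2438]
 [ 0.4119 -0.2206]]
[[ 0.6541  0.3823]
 [ 0.5348  0.3432]
 [ 0.588  -0.2339]
 [ 0.4134 -0.211 ]]
```

Request:
{"fn": "drive_tool", "kwargs": {"motion": [[[4.6, -3.9, 0], [0, 0, 0], 1], [[4.6, -3.9, 0], [0, 0, 0], 1], [[4.6, -3.9, 0], [0, 0, 0], 1], [[4.6, -3.9, 0], [0, 0, 0], 1], [[4.6, -3.9, 0], [0, 0, 0], 1], [[4.6, -3.9, 0], [0, 0, 0], 1], [[4.6, -3.9, 0], [0, 0, 0], 1], [[4.6, -3.9, 0], [0, 0, 0], 1], [[4.6, -3.9, 0], [0, 0, 0], 1], [[4.6, -3.9, 0], [0, 0, 0], 1], [[4.6, -3.9, 0], [0, 0, 0], 1], [[4.6, -3.9, 2], [0, 0, -3.5], 1]]}}

```text
time: 1.65
position: [0.5823, 0.0084, 0.2738]
tool_rot: [3.079, 0.614, 0.005]
ft_force: [0.6, -0.6, -0.2]
grip_width: 1.001
grip_force: 0.0
```

Request:
{"fn": "drive_tool", "kwargs": {"motion": [[[0, 0, 2], [0, 0, 0], 1], [[0, 0, 0], [0, 0, 0], 1], [[0, 0, 0], [0, 0, 0], 1]]}}

```text
time: 2.02
position: [0.5805, 0.0049, 0.2529]
tool_rot: [3.081, 0.608, -0.0]
ft_force: [-0.3, -0.4, -0.4]
grip_width: 0.998
grip_force: 0.0
```

```bash
python3 - <<'E'
from h import *
import pickle
s=ctrl.get_state();print(s['time'],s['position'],s['tool_rot'],s['ft_force'])
cv2.imwrite('pics/w1.png',ctrl.get_image('wrist')[:,:,::-1]);pickle.dump(s,open('s1.pkl','wb'))
E
```

```text
2.025 [0.58052875 0.00492914 0.25292146] [ 3.08101748e+00  6.08425430e-01 -2.15358969e-04] [-0.28369827 -0.35308333 -0.40517527]
```

View pics/w1.png

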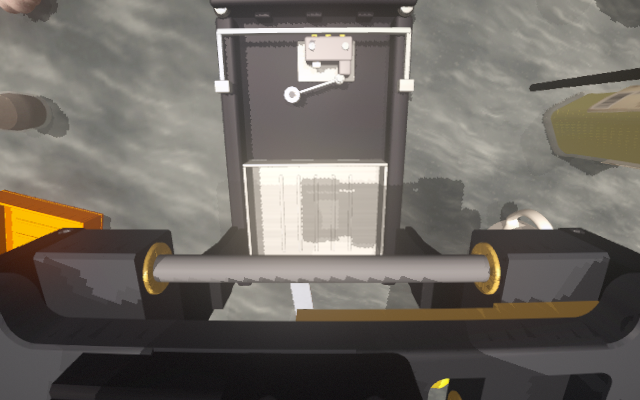

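The wrist view shows the gauge blocks at (222,86) and (406,85), the tray's rear top edge at row 162 over columns 245–387, the roller at (292,94), and the rear pins at (222,9) and (406,9).

```bash
python3 - <<'E'
from h import *
import pickle
np.set_printoptions(precision=4,suppress=True)
s=pickle.load(open('s1.pkl','rb'))
px=[(222,9),(406,9),(222,86),(406,85),(245,163),(387,162),(292,94)]
P=ray('wrist',px,[.038,.038,.045,.045,.040,.040,.031],s);print(P)
Rt=R.from_rotvec(s['tool_rot']).as_matrix();print('tool axes',Rt[:,0],Rt[:,1])
v=P[2]-P[3];v+=P[0]-P[1];v/=np.linalg.norm(v);u=np.array([v[1],-v[0],0]);print('yaw',np.degrees(np.arctan2(u[1],u[0])))
o=(P[2]+P[3])/2
w=P[4]-P[5];print('tray yaw rel',np.degrees(np.arctan2(w@-u,w@v)),'y off',((P[4]+P[5])/2-o)@v)
print('along u rel gauge: pins, rear, tcp',(P-o)@u,(s['position']-o)@u,'tcp y',(s['position']-o)@v,'width',(P[2]-P[3])@v)
crop('pics/w1.png','pics/w1c.png',205,70,220,105,3.5)
E
```

```text
[[ 0.7041  0.1559  0.038 ]
 [ 0.7688 -0.0022  0.038 ]
 [ 0.6392  0.1323  0.045 ]
 [ 0.7068 -0.0302  0.045 ]
 [ 0.5761  0.0888  0.04  ]
 [ 0.6327 -0.0464  0.04  ]
 [ 0.658   0.069   0.031 ]]
tool axes [ 0.9249  0.3801 -0.0003] [ 0.3801 -0.9249  0.001 ]
yaw 22.4245508938403
tray yaw rel 0.2917565029067536 y off -0.0014259758538629646
along u rel gauge: pins, rear, tcp [ 0.0688  0.0683 -0.0002  0.0002 -0.0752 -0.0744 -0.007 ] -0.10304637283612814 tcp y -0.007361608312493952 width 0.17593294438147275
```

View pics/w1c.png

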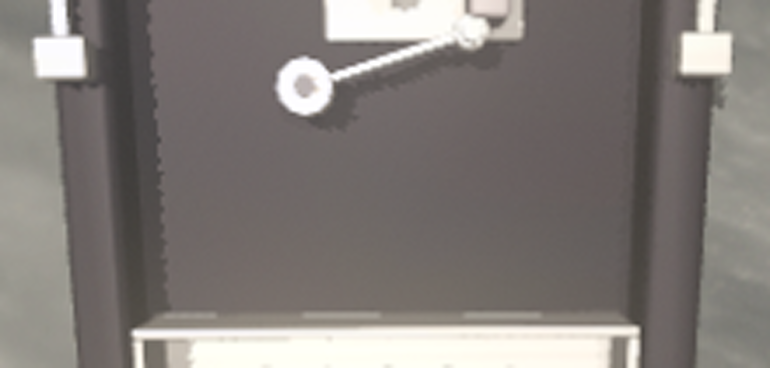

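Request:
{"fn": "drive_tool", "kwargs": {"motion": [[[-4.3, -0.2, 2], [0, 0, 0], 1], [[-4.2, -0.2, 3], [0, 0, 0], 1], [[-4.2, -0.2, 3], [0, 0, 0], 1], [[0, 0, 4], [0, 0, 0], 1], [[0, 0, 2], [0, 0, 0], 1], [[0, 0, 1.5], [0, 0, 0], 1], [[0, 0, 1], [0, 0, 0], 1], [[0, 0, 0], [0, 0, 0], 1], [[0, 0, 0], [0, 0, 0], 1]]}}

```text
time: 3.2
position: [0.4617, -0.0362, 0.0882]
tool_rot: [3.081, 0.613, 0.002]
ft_force: [0.3, -0.6, 0.4]
grip_width: 1.001
grip_force: 0.0
```

Request:
{"fn": "drive_tool", "kwargs": {"motion": [[[0.5, 0, 0], [0, 0, 0], 1], [[0.5, 0, 0], [0, 0, 0], 1], [[0.5, 0, 0], [0, 0, 0], 1], [[0.5, 0, 0], [0, 0, 0], 1], [[0.5, 0, 0], [0, 0, 0], 1], [[0.5, 0, 0], [0, 0, 0], 1], [[0.5, 0, 0], [0, 0, 0], 1], [[0.5, 0, 0], [0, 0, 0], 1], [[0.5, 0, 0], [0, 0, 0], 1], [[0.5, 0, 0], [0, 0, 0], 1], [[0.5, 0, 0], [0, 0, 0], 1], [[0.5, 0, 0], [0, 0, 0], 1]]}}

```text
time: 4.7
position: [0.5146, -0.0143, 0.087]
tool_rot: [3.08, 0.612, -0.009]
ft_force: [-6.5, -3.3, 5.0]
grip_width: 1.003
grip_force: 3.5
```

Request:
{"fn": "drive_tool", "kwargs": {"motion": [[[0, 0, 0], [0, 0, 0], 1], [[0, 0, 0], [0, 0, 0], 1], [[0, 0, 0], [0, 0, 0], 1]]}}

```text
time: 5.08
position: [0.5158, -0.0136, 0.0871]
tool_rot: [3.081, 0.613, -0.002]
ft_force: [-1.4, -1.5, -2.5]
grip_width: 0.998
grip_force: 1.6
```

```bash
python3 - <<'E'
from h import *
s=ctrl.get_state();print(s['time'],s['position'],s['tool_rot'],s['ft_force'])
w=ctrl.get_image('wrist')[:,:,::-1]
cv2.imwrite('pics/w2.png',w)
cv2.imwrite('pics/scene2.png',ctrl.get_image('scene')[:,:,::-1]);cv2.imwrite('pics/side2.png',ctrl.get_image('side')[:,:,::-1])
crop('pics/scene2.png','pics/a.png',255,165,120,60,5);crop('pics/side2.png','pics/b.png',240,165,120,60,5)
cv2.imwrite('pics/c2.png',np.vstack([cv2.imread('pics/a.png'),cv2.imread('pics/b.png')]))
E
```

```text
5.075 [ 0.51578652 -0.01362962  0.08706965] [ 3.08119836e+00  6.12554438e-01 -2.31133900e-03] [-1.37378365 -1.52553225 -2.52437911]
```

View pics/w2.png

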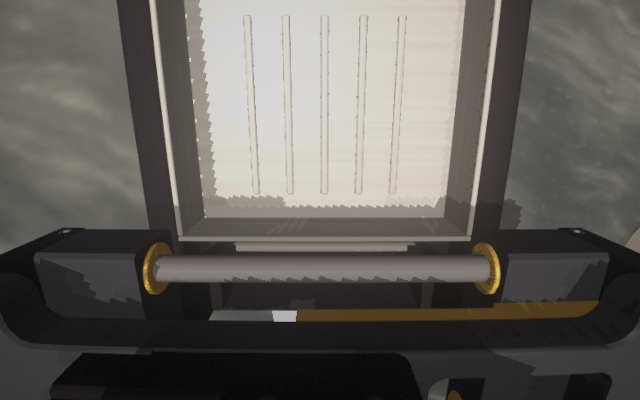

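The front wall's rim shows at about row 240 (columns 180–470), square to the tool. The fingers are on it, and the wall's position fixes the rear.

```bash
python3 - <<'E'
from h import *
s=ctrl.get_state()
P=ray('wrist',[(182,240),(470,240)],[.04,.04],s)
o=np.array([.673,.05105,0]);t=np.radians(22.42);u=np.array([np.cos(t),np.sin(t),0]);v=np.array([-u[1],u[0],0])
print((P-o)@u,(P-o)@v,(s['position']-o)@u)
E
```

```text
[-0.15711842 -0.15692234] [ 0.07217057 -0.07484842] -0.16952004993022576
```

Request:
{"fn": "drive_tool", "kwargs": {"motion": [[[0.3, 0, 0], [0, 0, 0], 1], [[0.3, 0, 0], [0, 0, 0], 1], [[0.3, 0, 0], [0, 0, 0], 1], [[0.3, 0, 0], [0, 0, 0], 1], [[0.3, 0, 0], [0, 0, 0], 1], [[0.3, 0, 0], [0, 0, 0], 1], [[0, 0, 0], [0, 0, 0], 1], [[0, 0, 0], [0, 0, 0], 1], [[0, 0, 0], [0, 0, 0], 1], [[0, 0, 0], [0, 0, 0], 1]]}}

```text
time: 6.48
position: [0.5335, -0.0062, 0.0878]
tool_rot: [3.081, 0.613, 0.002]
ft_force: [-2.4, 0.1, -1.0]
grip_width: 1.0
grip_force: 0.9
```

Request:
{"fn": "drive_tool", "kwargs": {"motion": [[[-1, 0, 0], [0, 0, 0], 1], [[-1, 0, 0], [0, 0, 0], 1], [[0, 0, -4], [0, 0, 0], 1], [[0, 0, -4], [0, 0, 0], 1], [[3, 0, -4], [0, 0, 0], 1], [[4, 0, -4], [0, 0, 0], 1], [[3, 0, 0], [0, 0, 0], 1], [[0, 0, 0], [0, 0, 0], 1], [[0, 0, 0], [0, 0, 0], 1], [[0, 0, 0], [0, 0, 0], 1]]}}

```text
time: 7.72
position: [0.6061, 0.0235, 0.2473]
tool_rot: [3.081, 0.612, -0.002]
ft_force: [-0.4, -0.1, 0.2]
grip_width: 1.001
grip_force: 0.0
```

```bash
python3 - <<'E'
from h import *
import pickle
s=ctrl.get_state();print(s['time'],s['position'],s['tool_rot'],s['ft_force'])
cv2.imwrite('pics/w3.png',ctrl.get_image('wrist')[:,:,::-1]);pickle.dump(s,open('s3.pkl','wb'))
o=np.array([.673,.05105,.045]);print(proj('wrist',[o],s))
crop('pics/w3.png','pics/w3c.png',205,40,230,150,3.4)
E
```

```text
7.725 [0.60609051 0.02354786 0.24725428] [ 3.08069913e+00  6.11903577e-01 -1.55860510e-03] [-0.3721285  -0.14744146  0.17721124]
[[322.06447771 118.03039817]]
```

View pics/w3c.png

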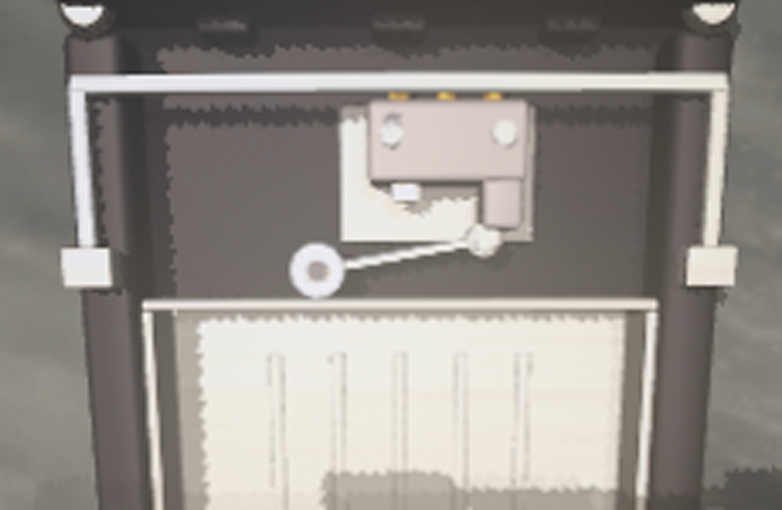

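The tray's rear edge is at crop row 299, columns 143–657. The blocks span rows 247–285 and the roller is just touched or nearly so.

```bash
python3 - <<'E'
from h import *
import pickle
s=pickle.load(open('s3.pkl','rb'))
px=[(205+x/3.4,40+y/3.4) for x,y in [(87,247),(711,247),(87,285),(711,285),(143,299.5),(657,299.5)]]
P=ray('wrist',px,[.045]*4+[.04]*2,s)
o=P[:4].mean(0);t=np.radians(22.42);u=np.array([np.cos(t),np.sin(t),0]);v=np.array([-u[1],u[0],0])
print(o,(P-o)@u,(P-o)@v); tp=np.array([.5335,-.0062,.0878]);print('push tcp u',(tp-o)@u,'v',(tp-o)@v,'now',(s['position']-o)@u,(s['position']-o)@v)
E
```

```text
[0.67318818 0.05081634 0.045     ] [ 0.00515807  0.00527208 -0.00527175 -0.0051584  -0.00952888 -0.00943148] [ 0.08784753 -0.08783085  0.08860469 -0.08862136  0.074071   -0.0747168 ]
push tcp u -0.15087519844979583 v 0.0005694639039907095 now -0.07242596507066511 0.0003832570447868974
```

Request:
{"fn": "drive_tool", "kwargs": {"motion": [[[-3, 0, 0], [0, 0, 0], 1], [[-4, 0, 4], [0, 0, 0], 1], [[-3, 0, 4], [0, 0, 0], 1], [[0, 0, 4], [0, 0, 0], 1], [[0, 0, 2.5], [0, 0, 0], 1], [[0, 0, 1.5], [0, 0, 0], 1], [[0.5, 0, 0], [0, 0, 0], 1], [[0.5, 0, 0], [0, 0, 0], 1], [[0.5, 0, 0], [0, 0, 0], 1], [[0.3, 0, 0], [0, 0, 0], 1], [[0.2, 0, 0], [0, 0, 0], 1], [[0, 0, 0], [0, 0, 0], 1]]}}

```text
time: 9.28
position: [0.5332, -0.0063, 0.0876]
tool_rot: [3.081, 0.613, 0.0]
ft_force: [-0.9, 0.4, 0.4]
grip_width: 0.999
grip_force: 0.0
```

Request:
{"fn": "drive_tool", "kwargs": {"motion": [[[0.2, 0, 0], [0, 0, 0], 1], [[0.2, 0, 0], [0, 0, 0], 1], [[0.2, 0, 0], [0, 0, 0], 1], [[0, 0, 0], [0, 0, 0], 1], [[0, 0, 0], [0, 0, 0], 1], [[0, 0, 0], [0, 0, 0], 1], [[0, 0, 0], [0, 0, 0], 1]]}}

```text
time: 10.15
position: [0.5364, -0.0051, 0.0869]
tool_rot: [3.081, 0.612, -0.009]
ft_force: [-6.0, -2.4, 4.3]
grip_width: 1.002
grip_force: 3.2
```

```bash
python3 - <<'E'
from h import *
s=ctrl.get_state();o=np.array([.67319,.05082,.045]);t=np.radians(22.42);u=np.array([np.cos(t),np.sin(t),0])
print(s['time'],s['position'],s['ft_force'],'remaining to -0.1413:',-.1413-(s['position']-o)@u)
E
```

```text
10.15 [ 0.53642885 -0.00506205  0.08689938] [-6.04564506 -2.42807087  4.274016  ] remaining to -0.1413: 0.006436808950457673
```

Request:
{"fn": "drive_tool", "kwargs": {"motion": [[[0.2, 0, 0], [0, 0, 0], 1], [[0.2, 0, 0], [0, 0, 0], 1], [[0, 0, 0], [0, 0, 0], 1], [[0, 0, 0], [0, 0, 0], 1], [[0, 0, 0], [0, 0, 0], 1]]}}

```text
time: 10.78
position: [0.5401, -0.0036, 0.0869]
tool_rot: [3.081, 0.612, -0.009]
ft_force: [-6.1, -1.6, 3.7]
grip_width: 1.004
grip_force: 3.2
```

Request:
{"fn": "drive_tool", "kwargs": {"motion": [[[0.2, 0, 0], [0, 0, 0], 1], [[0, 0, 0], [0, 0, 0], 1], [[0, 0, 0], [0, 0, 0], 1], [[0, 0, 0], [0, 0, 0], 1]]}}

```text
time: 11.28
position: [0.5418, -0.0028, 0.0868]
tool_rot: [3.081, 0.612, -0.01]
ft_force: [-6.2, -2.6, 3.5]
grip_width: 1.0
grip_force: 3.3
```

Request:
{"fn": "drive_tool", "kwargs": {"motion": [[[-1, 0, 0], [0, 0, 0], 1], [[-1, 0, 0], [0, 0, 0], 1], [[0, 0, -4], [0, 0, 0], 1], [[0, 0, -4], [0, 0, 0], 1], [[3, 0, -4], [0, 0, 0], 1], [[4, 0, -4], [0, 0, 0], 1], [[3, 0, 0], [0, 0, 0], 1], [[0, 0, 0], [0, 0, 0], 1], [[0, 0, 0], [0, 0, 0], 1], [[0, 0, 0], [0, 0, 0], 1]]}}

```text
time: 12.52
position: [0.6172, 0.0282, 0.2472]
tool_rot: [3.081, 0.612, -0.002]
ft_force: [-0.3, -0.3, 0.5]
grip_width: 1.002
grip_force: 0.0
```

```bash
python3 - <<'E'
from h import *
import pickle
s=ctrl.get_state();print(s['time'],s['position'],s['ft_force'])
cv2.imwrite('pics/w4.png',ctrl.get_image('wrist')[:,:,::-1]);pickle.dump(s,open('s4.pkl','wb'))
crop('pics/w4.png','pics/w4c.png',205,40,230,150,3.4)
E
```

```text
12.525 [0.61719299 0.0281973  0.24718704] [-0.27184598 -0.28178557  0.45182248]
```

View pics/w4c.png

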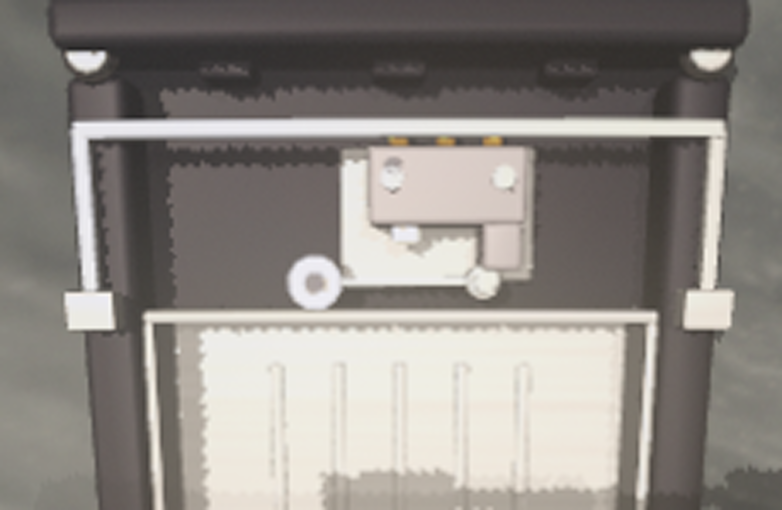

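The tray's rear edge (row 312) sits at the middle of the gauge blocks (rows 291–329). The lever lies square to the rails, which is about 0.30 rad. The robot is clear, so I'm handing in.

```bash
python3 -c "
from bench import ctrl
print(ctrl.close_job())"
```

```text
the job is handed in; nothing more can be done
None
```

The steel tray lies between the rails with its rear wall about midway along the gauge blocks, so the lever is past its click (about 0.30 rad) and short of its limit; I handed the job in at about 12.5 s with the arm clear.

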